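Tip the used caps into the waste box and latch its lid

TASK

Pick up the catch tray by its handle and tip it with the open lip low over the grey waste box, so that all four used caps slide off into the box. Put the empty tray back flat on the bench, then swing the red lid shut and push it down against its seal until the clip at the front catches. Leave the toner tin, the dropper bottle and the mixing cup where they stand.

Things in the scene. Friction and masses are not known exactly. Their poses are not given: they have to be found in the camera images.
- tray_grip (a point): centre of the black grip on the strap handle that arches across the loose aluminium catch tray, near its balance point. The grip is a bar along the tray's y: 74 mm long, 16 mm thick (along x), 22 mm high, its centre 95 mm above the tray's underside. Tray 0.25 to 0.45 kg, at the start level on the bench, lip away from the robot, give or take 63 degrees. Axes: x towards the lip, y along the grip, z up
- tray_lip (a point): middle of the tray's open front edge (pouring lip), on top of its floor: 3 mm above the underside, 81 mm ahead (+x) of the grip's centre; same axes. The tray is 150 mm long (x), 124 mm wide over the handle (y), floor 3 mm, with walls 31 mm high at the back and both sides and none at the lip; caps pass freely under the handle
- cap_blue_center (a point): used blue plastic screw cap, a ribbed disc 40 mm across and 22 mm high, about 15 g, lying loose and flat on the tray at the start; the point is its centre, half-way up. Smooth: it slides on the tray once the tray is tipped roughly 15 to 25 degrees
- cap_white_center (a point): used white plastic screw cap, a ribbed disc 40 mm across and 22 mm high, about 15 g, lying loose and flat on the tray at the start; the point is its centre, half-way up. Smooth: it slides on the tray once the tray is tipped roughly 15 to 25 degrees
- cap_black_center (a point): used black plastic screw cap, a ribbed disc 40 mm across and 22 mm high, about 15 g, lying loose and flat on the tray at the start; the point is its centre, half-way up. Smooth: it slides on the tray once the tray is tipped roughly 15 to 25 degrees
- cap_green_center (a point): used green plastic screw cap, a ribbed disc 40 mm across and 22 mm high, about 15 g, lying loose and flat on the tray at the start; the point is its centre, half-way up. Smooth: it slides on the tray once the tray is tipped roughly 15 to 25 degrees
- tub: grey open waste box fixed to the bench, left or right of the robot's middle line, the tray opposite. Outside 160 mm deep (its x) by 230 mm wide (its y), 90 mm high; walls and floor 4 mm. Origin: centre of its underside; x from its front (clip, nearer the robot) to its back (hinge), z up. The lid stands open over the back wall; both ends (+y, -y) are free to pour over
- clip (a point): pivot of the springy black clip in the middle of the box's front wall, 45 mm above the bench; 44 mm wide, it rises to 119 mm high, with a hook that faces the box and has a ramp on top. The lid's rim is snapped past it by pushing the lid down; the clip itself needs no handling
- lid_hinge (a point): middle of the lid's hinge axis (the box's y), at x +84 mm, y 0, z 97 mm in the box's frame
- lid_edge (a point): middle of the free edge of the red lid, 170 mm from the hinge axis, half-way through the thickness. The lid is a flat plate 234 mm wide, 6 mm thick, 0.26 kg, with a rounded rim 8 mm thick along the free edge. Axes: x from the free edge to the hinge, z out of its upper (outer) face
- lid (a joint): lid angle, rad: 0 shut, pi/2 upright, 1.65 to 1.95 at the start (leaning back); grows as it opens. Between about 1 and 2 it stays where left, lower it falls and rests ajar at about 0.1 on the clip's ramp. About 8 to 12 N down on the free edge, beside the clip, against the rubber seal, makes the clip snap over the rim; it then holds the lid at 0.00 to 0.02. The seal lets the edge go at most 5 mm below that
- toner_tin: bystander: white tin with a blue band and a black stirring lid, 110 mm across, 155 mm high, about 1 kg; origin at the centre of its underside
- dropper: bystander: amber dropper bottle with a pointed blue cap, 38 mm across, 118 mm high; origin at the centre of its underside
- mixing_cup: bystander: empty white plastic mixing cup, 90 mm across its rim, 105 mm high; origin at the centre of its underside
Things that resemble listed ones, but are neither listed nor needed, are in the scene too. What is shaped like the part that bears tray_grip but green or orange is not meant.

How it is judged:
By the outcome, as a careful person would: the job done as asked, in the order asked, and still so for the second after the job is handed in, with the robot touching nothing.
It also fails if it takes over 72 s, if anything falls off the work surface, if the arm or the gripper's body presses on something with over 40 N, if the wrist force passes 120 N, or if a joint passes its speed limit or range.

ROBOT

A 6-joint arm with a two-finger parallel gripper is mounted at the origin on the work surface. World frame = base frame: x ahead of the robot, y to its left, z up, the work surface at z = 0. Lengths are in m, angles in rad, forces in N, time in s.
With the tool pointing down it reaches from about 0.375 to 0.975 m from the base axis. Payload 3.8 kg.
Tool frame: the origin (TCP) lies at the very end of the fingers, on their centre line; the grasp point (between the pads) lies 19 mm behind it; z points along the fingers, y is the direction in which the jaws open and shut (so a half turn about z gives the same grasp; the last joint's range is limited). The gripper opens to 85 mm and grips with 20 to 120 N. Pads are 22 mm wide; open, the fingers measure 114 mm over their backs; the gripper's body (76 mm by 85 mm) begins 54 mm behind the grasp point. The pads swing forward as they close: fully open they stand 13 mm farther back than shut.
Start: joints at [-1.341, 0.264, 1.604, -0, 1.274, -0.037], TCP at [0.178, -0.651, 0.231] pointing down, gripper open.
Joint ranges: [-2.63, 2.63], [-0.94, 2.18], [0.31, 2.57], [-1.31, 4.45], [0, 2.66], [-2.55, 2.55]. Speed limits (rad/s): [2.57, 2.57, 3.14, 3.14, 3.14, 3.14].

INTERFACE

Orientations are given as a rotation vector (axis times angle).
In Python, from workcell import status, read_camera, camera_info, order gives the robot as it stands.
- The arm moves only by the tool move_arm, never from a script. Its argument "deltas" is a list of rows, each a list of 3 entries, a list of its own where there are three numbers: the turn, a rotation vector about the world's x, y, z as a fraction of full scale, then the shift along the world's x, y, z as a fraction of full scale, then the closure, from -1 (fully open) to 1 (shut), so that 0 is half open. A call has 1 to 20 rows; each row is the pose to reach, as a shift and turn from the pose commanded when the call began; what a row does not reach only later rows make up. Full scale, the value 1, is 0.1 m for a shift and pi/2 rad for a turn. A row lasts 1/8 s, in which the tool goes at most 62.5 mm and 10.7 degrees, less where a joint would pass 70% of its speed; a pose out of reach is approached as far as the arm can. A call with a number of a shift or a turn outside -1 to 1 is refused whole. A call with a gripper value outside its range is refused whole. The fingers move at their own pace and stop on an object; "grip_force" is the grip in N (left out, the last holds). Time passes only in rows, so rows that repeat a pose let the fingers close. It gives the time, the measured TCP pose, the force and the opening at its end, in the units of the state.
- status.read_state(): the state, without advancing time (a new reading comes with each control period).
- read_camera(name): name is "side" or "top" or "wrist"; returns (picture, depth): 420x560x3 uint8, red, green, blue; 420x560 float32, m along the optical axis (not along the pixel's ray), 0 where there is no reading.
- camera_info(name): a dict with "K" (3x3 intrinsics, pixels), "R" (3x3) and "t" (3): a world point X has camera coordinates R X + t. Camera axes: x right, y down, z forward; pixel columns grow to the right and rows downward; lengths in m; the calibration is good to about 2 mm. A picture is of the moment at which its call begins: read the wrist's pose just before it. camera_info takes no time and is no camera call; for the wrist camera it gives the pose at the moment of the call.
- order.finish_job(): hands the job in, once; it reports no verdict.
The state is a dict: "time": time; "q": joint angles; "joint_vel": joint speeds; "joint_torque": joint torques, N m; "tool_pos": TCP position; "tcp_rot": TCP orientation; "wrist_force": force on the tool from outside, world axes, zero at the start; "torque": the same for the moment, N m; "width": opening from 0.0 (shut) to 1.0 (fully open).
Only numpy, scipy, OpenCV 4.12 (cv2) and the standard library are available. Lean on these libraries where they do the work, as an engineer would, in place of code of your own. Each camera call takes 0.05 s, during which the arm holds its last target. There are 200 camera calls.

## Working session

There is one attempt and no reset: what is moved stays moved. The work goes in short steps, Python scripts to look and compute and a tool call to move; the robot and the scene stay as the last step left them, time stands still between calls to the robot, and variables do not carry over. Pictures are saved under pics/ and viewed, about 8 in all and at most 12, crops included, and the job is handed in when it is done.

Besides the shell and the picture viewer there is one more tool, called after "Request:" as a command line: name --argument value ..., lists and objects as JSON in quotes. move_arm: Moves the arm, as the interface text tells. Its arguments: {"type":"object","properties":{"deltas":{"type":"array","items":{"type":"array"}},"grip_force":{"type":"number"}},"required":["deltas"]}

```bash
ls; mkdir -p pics
cat > h.py <<'E'
import numpy as np, cv2
from scipy.spatial.transform import Rotation as Ro
from workcell import status, read_camera, camera_info, order
def grab(n,tag):
    i=camera_info(n); p,d=read_camera(n)
    cv2.imwrite(f'pics/{tag}.png',p[:,:,::-1]); np.savez(f'pics/{tag}.npz',p=p,d=d,K=i['K'],R=i['R'],t=i['t']); return p,d
def cloud(tag):
    z=np.load(f'pics/{tag}.npz'); d=z['d']; K=z['K']
    v,u=np.mgrid[:d.shape[0],:d.shape[1]]
    c=np.stack([(u-K[0,2])/K[0,0]*d,(v-K[1,2])/K[1,1]*d,d],-1)
    w=(c-z['t'])@z['R']; w[d==0]=np.nan
    return z['p'],w
E
python3 - <<'E'
from h import *
s=status.read_state(); print(s)
a,_=grab('top','top0'); b,_=grab('side','side0')
E
```

```text
pics
{'time': 0.0, 'q': array([-1.34091000e+00,  2.64754371e-01,  1.60540930e+00, -3.72996206e-06,
        1.27369042e+00, -3.68903736e-02]), 'joint_vel': array([-9.82380083e-04,  9.83939930e-04, -1.03711390e-03, -1.47191298e-03,
        6.56743127e-04,  5.97947356e-05]), 'joint_torque': array([ 3.91789390e-04, -5.15114093e+01, -3.67311323e+01, -1.03819687e-04,
        1.28514413e-02,  1.36162335e-07]), 'tool_pos': array([ 0.1777791 , -0.65039468,  0.22994215]), 'tcp_rot': array([-3.11145492e+00, -4.17512695e-01,  3.47578956e-04]), 'wrist_force': array([ 0.15345345, -0.79959007,  0.39475834]), 'torque': array([-0.01939229, -0.00587436,  0.0236955 ]), 'width': 1.0028315051214676}
```

View pics/top0.png

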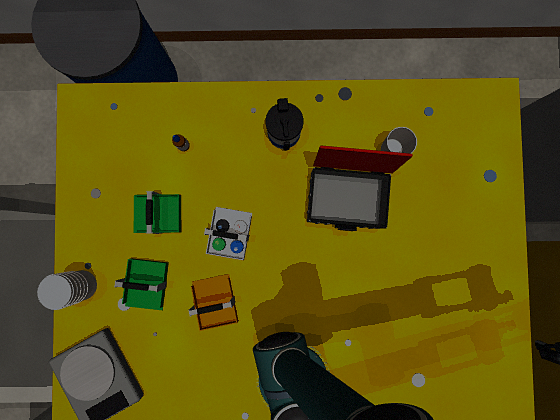

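View pics/side0.png

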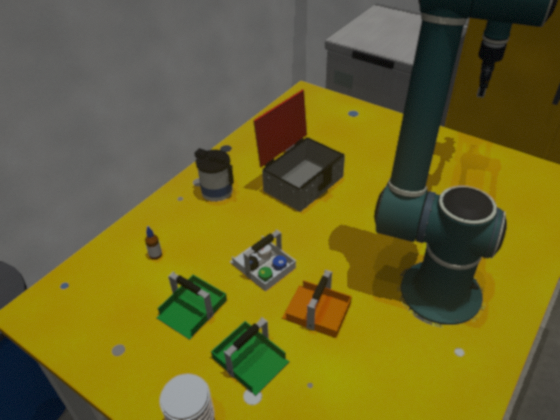

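Top view: the aluminium tray with four caps is at about (229,233). Lookalikes are green trays at (157,213) and (146,283), and an orange tray at (214,301). I choose the (229,233) one because it is neither green nor orange and holds the caps. The box is at (348,197), the red lid at (362,158), the tin at (284,125), the cup at (400,140) and the dropper at (181,142).

Run:
```python
from h import *
p,w=cloud('top0')
c=cv2.resize(p[195:270,195:400],None,fx=3.9,fy=3.9,interpolation=cv2.INTER_CUBIC)
c2=cv2.resize(p[140:240,290:420],None,fx=3,fy=3,interpolation=cv2.INTER_CUBIC)
o=np.zeros((c.shape[0]+c2.shape[0],800,3),np.uint8);o[:c.shape[0],:c.shape[1]]=c[:,:800];o[c.shape[0]:,:c2.shape[1]]=c2
s=np.load('pics/side0.npz')['p']
c3=cv2.resize(s[225:295,225:305],None,fx=4.2,fy=4.2,interpolation=cv2.INTER_CUBIC)[:300]
o[c.shape[0]:c.shape[0]+len(c3),420:420+c3.shape[1]]=c3
cv2.imwrite('pics/crop.png',o[:600,:,::-1])
P=w[200:265,200:258].reshape(-1,3);C=p[200:265,200:258].reshape(-1,3).astype(int)
g=P[(P[:,2]>.085)&(P[:,2]<.125)]
m=g.mean(0);U,S,V=np.linalg.svd((g-m)[:,:2],full_matrices=False)
print('grip',len(g),m,V[0],np.ptp((g-m)[:,:2]@V.T,axis=0))
t=P[(P[:,2]>.0015)&(P[:,2]<.05)]
sat=C.max(1)-C.min(1)
t=P[(P[:,2]>.002)&(sat<60)]
r=cv2.minAreaRect((t[:,:2]*1000).astype(np.float32));print('tray rect',r,cv2.boxPoints(r))
# walls
P2=P[(P[:,2]>.026)&(P[:,2]<.036)];print('wallheight pts',len(P2))
B=w[160:235,300:400].reshape(-1,3)
b=B[(B[:,2]>.08)&(B[:,2]<.096)];r=cv2.minAreaRect((b[:,:2]*1000).astype(np.float32));print('tub rim',len(b),r);print(cv2.boxPoints(r))
cl=B[(B[:,2]>.105)&(B[:,0]<b[:,0].mean())];print('clip',len(cl),cl.mean(0) if len(cl) else 0)
for n,(x0,x1,y0,y1) in dict(tin=(262,306,96,152),drop=(170,192,132,154),cup=(383,420,125,155)).items():
    Q=w[y0:y1,x0:x1].reshape(-1,3);Q=Q[Q[:,2]>.03];print(n,Q.min(0),Q.max(0),np.median(Q,0))
L=w[140:180,310:415];Cc=p[140:180,310:415].astype(int);mk=(Cc[...,0]>80)&(Cc[...,1]<50)
Q=L[mk];Q=Q[~np.isnan(Q[:,0])];print('lid',len(Q),Q.min(0),Q.max(0))
for z in np.arange(.08,.28,.02):
    k=Q[(Q[:,2]>z)&(Q[:,2]<z+.02)]
    if len(k):print(z,k.mean(0),len(k))
```

```text
grip 231 [0.45242302 0.19282903 0.10258112] [0.18529671 0.98268262] [0.1236632  0.01824288]
tray rect ((458.1257629394531, 191.7578125), (124.64662170410156, 149.82725524902344), 79.3793716430664) [[373.00897 144.30914]
 [520.26953 116.69518]
 [543.24255 239.20648]
 [395.982   266.82043]]
wallheight pts 362
tub rim 330 ((549.0791015625, -173.74928283691406), (230.68435668945312, 177.2993927001953), 84.01022338867188)
[[ 448.87732  -279.21106 ]
 [ 625.20874  -297.71243 ]
 [ 649.2809    -68.287506]
 [ 472.94946   -49.786133]]
clip 99 [ 0.47105797 -0.15861568  0.11238029]
tin [ 0.70756857 -0.0380653   0.03007389] [0.83834915 0.06911464 0.15733384] [0.76806398 0.01748159 0.13271873]
drop [0.72074375 0.31882338 0.03053719] [0.75868819 0.35583349 0.11987921] [0.73431047 0.33160599 0.07353116]
cup [ 0.64547587 -0.37234473  0.03000588] [ 0.76298513 -0.22722503  0.27488115] [ 0.73072629 -0.34457435  0.08569583]
lid 245 [ 0.64328774 -0.30004998  0.1013019 ] [ 0.66969024 -0.06946314  0.27603513]
0.1 [ 0.64971291 -0.07289122  0.1013019 ] 1
0.26000000000000006 [ 0.65668678 -0.183314    0.27055298] 244
```

View pics/crop.png

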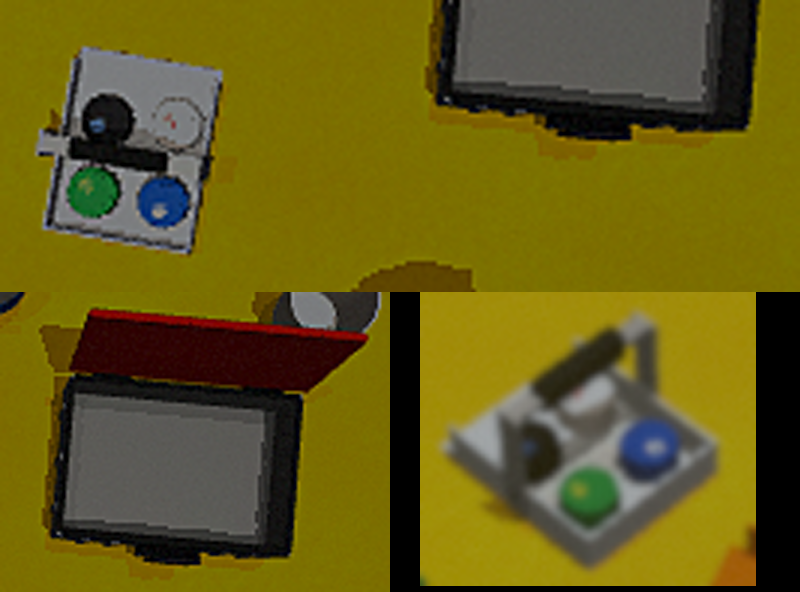

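The tray's walls are at the back (bottom, nearest the robot). Its lip is up, away from the robot, so the tray's x is at about -10.6° and the grip is at (0.452, 0.193). The measured sizes, 124 × 150 mm, match the description. Now moving above the grip.

Request:
move_arm --deltas '[[[0,0,0],[0.35,0.35,0.1],-1],[[0,0,0],[0.7,0.7,0.2],-1],[[0,0,0],[1,1,0.2],-1]]'

```text
time: 0.48
tool_pos: [0.279, -0.5502, 0.2518]
tcp_rot: [3.113, 0.417, 0.001]
wrist_force: [-0.0, -1.4, 0.5]
width: 1.001
```

Request:
move_arm --deltas '[[[0,0,0],[0.35,0.35,0],-1],[[0,0,0],[0.7,0.7,0],-1],[[0,0,0],[1,1,0],-1]]'

```text
time: 0.85
tool_pos: [0.3788, -0.4494, 0.2507]
tcp_rot: [-3.113, -0.418, 0.0]
wrist_force: [-0.4, -0.3, -0.5]
width: 1.002
```

Request:
move_arm --deltas '[[[0,0,0.06],[0.3,0.35,0],-1],[[0,0,0.12],[0.5,0.7,0],-1],[[0,0,0.18],[0.6,1,0],-1]]'

```text
time: 1.23
tool_pos: [0.4387, -0.3494, 0.2506]
tcp_rot: [-3.021, -0.858, 0.001]
wrist_force: [0.2, 0.1, -0.2]
width: 0.998
```

Request:
move_arm --deltas '[[[0,0,0.06],[0,0.35,0],-1],[[0,0,0.12],[0,0.7,0],-1],[[0,0,0.18],[0,1,0],-1]]'

```text
time: 1.6
tool_pos: [0.4376, -0.2496, 0.2507]
tcp_rot: [-2.87, -1.274, 0.001]
wrist_force: [0.7, -0.0, -0.8]
width: 1.001
```

Request:
move_arm --deltas '[[[0,0,0.06],[0,0.35,0],-1],[[0,0,0.12],[0,0.7,0],-1],[[0,0,0.18],[0,1,0],-1]]'

```text
time: 1.98
tool_pos: [0.4375, -0.1498, 0.2508]
tcp_rot: [-2.663, -1.666, 0.001]
wrist_force: [-0.4, -0.4, -0.6]
width: 0.999
```

Request:
move_arm --deltas '[[[0,0,0.06],[0,0.35,0],-1],[[0,0,0.12],[0,0.7,0],-1],[[0,0,0.172],[0,1,0],-1]]'

```text
time: 2.35
tool_pos: [0.4375, -0.0498, 0.2509]
tcp_rot: [-2.414, -2.009, 0.0]
wrist_force: [0.3, 0.1, -0.4]
width: 0.999
```

Request:
move_arm --deltas '[[[0,0,0],[0,0.35,0],-1],[[0,0,0],[0,0.7,0],-1],[[0,0,0],[0,1,0],-1]]'

```text
time: 2.72
tool_pos: [0.4375, 0.0501, 0.2509]
tcp_rot: [-2.417, -2.006, 0.001]
wrist_force: [0.1, -0.1, -0.3]
width: 1.001
```

Run:
```python
from h import *
s=status.read_state();R=Ro.from_rotvec(s['tcp_rot']).as_matrix()
print(s['time'],s['tool_pos'],s['q'],np.degrees(np.arctan2(R[1,1],R[0,1])),R[:,2])
p,w=cloud('top0')
B=w[160:235,300:400].reshape(-1,3)
c0=np.array([.549,-.174])
for yaw in (-5,-6,-7):
    a=np.radians(yaw);x=np.array([np.cos(a),np.sin(a)]);y=np.array([-x[1],x[0]])
    b=B[(B[:,2]>.084)&(B[:,2]<.096)][:,:2]-c0
    X=b@x;Y=b@y
    m=abs(Y)>.04
    e=(abs(X)<.05)
    print(yaw,'x ext',np.percentile(X[m],[0,3,97,100]),'y ext',np.percentile(Y[e],[0,3,97,100]))
    cl=B[(B[:,2]>.1)];k=cl[:,:2]-c0;q=(k@x<-.05);print(' clip',(k@x)[q].min(),(k@x)[q].max(),(k@y)[q].min(),(k@y)[q].max(),cl[q][:,2].max())
    fr=(X<-.06)&m; print(' front slope',np.degrees(np.polyfit(Y[fr],X[fr],1)[0]))
    l=w[140:180,310:415].reshape(-1,3);l=l[l[:,2]>.2];print(' lid',(l[:,:2]-c0).dot(x).mean(),np.ptp((l[:,:2]-c0).dot(x)),((l[:,:2]-c0).dot(y).min(),(l[:,:2]-c0).dot(y).max()),l[:,2].mean())
```

```text
2.725 [0.43745723 0.05008499 0.25088366] [ 5.73699045e-02 -2.06444989e-01  2.05085920e+00  5.81555576e-05
  1.29775044e+00  2.42560625e-01] -10.611547511637765 [-5.74259755e-04  2.31119921e-05 -9.99999835e-01]
-5 x ext [-0.07313782 -0.06288708  0.08823829  0.09049005] y ext [-0.11473073 -0.1142766   0.1155583   0.11624128]
 clip -0.08866054126038372 -0.06277497787854956 -0.10629618552119412 0.11067553480617755 0.1222905813759261
 front slope -0.04495619788534927
 lid 0.1039570888365381 0.017003123071511278 (np.float64(-0.11857900201971881), np.float64(0.11572121816278572)) 0.2439289985055391
-6 x ext [-0.07215964 -0.06354085  0.0878752   0.0887226 ] y ext [-0.11508804 -0.11417777  0.11538353  0.11559275]
 clip -0.08853455295698848 -0.0639331983889377 -0.1074430043377907 0.10947072846756709 0.1222905813759261
 front slope 0.12017112601069418
 lid 0.10395295750052712 0.014489853980451481 (np.float64(-0.11683847543442633), np.float64(0.11755154487496068)) 0.2439289985055391
-7 x ext [-0.07138447 -0.06315342  0.08793176  0.09070835] y ext [-0.1154103  -0.11395877  0.11577623  0.11633056]
 clip -0.08884537282609996 -0.06248816287442606 -0.10856571730755031 0.10823257628459863 0.1222905813759261
 front slope 0.18273354696061242
 lid 0.10391716108664653 0.017333261358870103 (np.float64(-0.11506235871767682), np.float64(0.11940313450656447)) 0.2439289985055391
```

Request:
move_arm --deltas '[[[0,0,0],[0.07,0.4,0],-1],[[0,0,0],[0.14,0.75,-0.2],-1],[[0,0,0],[0.15,1,-0.4],-1]]'

```text
time: 3.1
tool_pos: [0.4531, 0.1504, 0.2108]
tcp_rot: [2.417, 2.007, 0.001]
wrist_force: [0.1, -0.7, -0.1]
width: 1.002
```

Request:
move_arm --deltas '[[[0,0,0],[0,0.25,-0.2],-1],[[0,0,0],[0,0.43,-0.5],-1],[[0,0,0],[0,0.43,-0.7],-1],[[0,0,0],[0,0.43,-0.7],-1]]'

```text
time: 3.6
tool_pos: [0.4508, 0.1914, 0.1389]
tcp_rot: [-2.416, -2.006, 0.008]
wrist_force: [-0.0, 0.1, -0.1]
width: 1.0
```

Run:
```python
from h import *
s=status.read_state();print(s['tool_pos'],s['q'])
grab('wrist','w1');p,w=cloud('w1')
g=w.reshape(-1,3);d=np.hypot(g[:,0]-.452,g[:,1]-.193)
g=g[(d<.06)&(g[:,2]>.09)&(g[:,2]<.115)]
print(len(g),g.mean(0),g.min(0),g.max(0)) 
a=np.radians(-10.6);k=g[:,:2]-[.4522,.1929];x=k@[np.cos(a),np.sin(a)];y=k@[-np.sin(a),np.cos(a)];print(np.percentile(x,[0,5,50,95,100]),np.percentile(y,[0,5,50,95,100]),np.degrees(np.polyfit(y,x,1)))
```

```text
[0.45082481 0.19137801 0.13893176] [ 3.50616654e-01 -5.32264332e-03  2.08518339e+00 -4.32799381e-05
  1.06710372e+00  5.35668062e-01]
5973 [0.4519653  0.19952727 0.10230377] [0.43021161 0.13308982 0.09013146] [0.46840583 0.25281525 0.10757664]
[-0.01151597 -0.00834194 -0.00163404  0.00544259  0.00846747] [-0.05989739 -0.05371339  0.00972694  0.05462382  0.06004042] [ 0.07328349 -0.08354084]
```

View pics/w1.png

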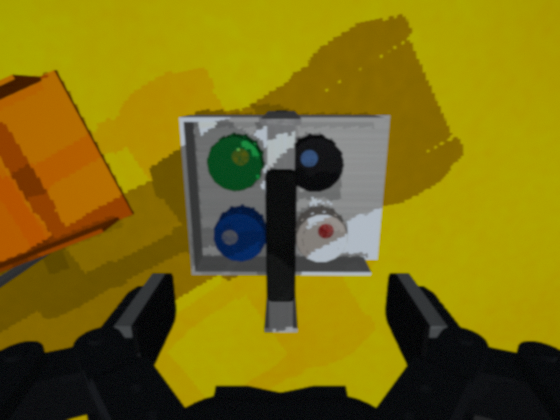

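The wrist view shows the black grip bar at (282,235) centred between the fingers, with the lip to the right at about (385,190) and all four caps on the tray. Now descend and grip.

Request:
move_arm --deltas '[[[0,0,0],[0.01,0.015,-0.3],-1],[[0,0,0],[0.01,0.015,-0.55],-1],[[0,0,0],[0.01,0.015,-0.64],-1],[[0,0,0],[0.01,0.015,-0.64],-1],[[0,0,0],[0.01,0.015,-0.64],0.2],[[0,0,0],[0.01,0.015,-0.64],0.5],[[0,0,0],[0.01,0.015,-0.64],0.8],[[0,0,0],[0.01,0.015,-0.64],1],[[0,0,0],[0.01,0.015,-0.64],1],[[0,0,0],[0.01,0.015,-0.64],1],[[0,0,0],[0.01,0.015,-0.64],1],[[0,0,0],[0.01,0.015,-0.64],1]]' --grip_force 80

```text
time: 5.15
tool_pos: [0.4542, 0.1936, 0.0778]
tcp_rot: [-2.418, -2.006, -0.001]
wrist_force: [-0.9, 0.9, 5.9]
width: 0.172
```

Request:
move_arm --deltas '[[[0,0,0],[0,0,0.02],1],[[0,0,0],[0,0,0.06],1],[[0,0,0],[0,0,0.14],1],[[0,0,0],[0,0,0.28],1],[[0,0,0],[0,0,0.45],1],[[0,0,0],[0,0,0.62],1],[[0,0,0],[0,0,0.78],1],[[0,0,0],[0,0,0.9],1],[[0,0,0],[0,0,0.97],1],[[0,0,0],[0,0,1],1],[[0,0,0],[0,0,1],1]]'

```text
time: 6.52
tool_pos: [0.4537, 0.1933, 0.177]
tcp_rot: [-2.418, -2.006, 0.001]
wrist_force: [-0.1, -0.3, -4.3]
width: 0.172
```

Run:
```python
from h import *
grab('wrist','w2');grab('side','s2')
a=cv2.imread('pics/w2.png');b=cv2.imread('pics/s2.png')
cv2.imwrite('pics/j2.png',np.hstack([cv2.resize(a,(400,300)),cv2.resize(b[150:360,180:460],(400,300))]))
```

```text
(no output)
```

View pics/j2.png

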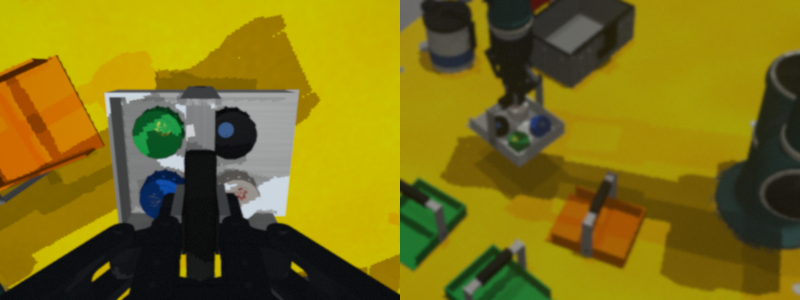

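Request:
move_arm --deltas '[[[0,0,-0.01],[0.01,-0.03,0.05],1],[[0,0,-0.03],[0.04,-0.1,0.15],1],[[0,0,-0.06],[0.07,-0.2,0.25],1],[[0,0,-0.09],[0.1,-0.3,0.35],1],[[0,0,-0.12],[0.13,-0.4,0.45],1],[[0,0,-0.15],[0.16,-0.5,0.54],1],[[0,0,-0.18],[0.19,-0.6,0.6],1],[[0,0,-0.21],[0.22,-0.7,0.62],1],[[0,0,-0.24],[0.25,-0.8,0.62],1]]'

```text
time: 7.75
tool_pos: [0.4791, 0.1127, 0.2392]
tcp_rot: [-2.753, -1.513, 0.0]
wrist_force: [0.4, 0.7, -3.7]
width: 0.172
```

Request:
move_arm --deltas '[[[0,0,-0.03],[0.03,-0.1,0],1],[[0,0,-0.06],[0.06,-0.2,0],1],[[0,0,-0.09],[0.1,-0.3,0],1],[[0,0,-0.12],[0.13,-0.4,0],1],[[0,0,-0.15],[0.16,-0.5,0],1],[[0,0,-0.18],[0.19,-0.6,0],1],[[0,0,-0.21],[0.22,-0.7,0],1],[[0,0,-0.24],[0.25,-0.8,0],1]]'

```text
time: 8.75
tool_pos: [0.5041, 0.0327, 0.2393]
tcp_rot: [2.988, 0.97, 0.0]
wrist_force: [0.0, 0.2, -4.5]
width: 0.174
```

Request:
move_arm --deltas '[[[0,0,-0.03],[0.03,-0.1,0],1],[[0,0,-0.06],[0.06,-0.2,0],1],[[0,0,-0.09],[0.1,-0.3,0],1],[[0,0,-0.12],[0.13,-0.4,0],1],[[0,0,-0.15],[0.16,-0.5,0],1],[[0,0,-0.18],[0.19,-0.6,0],1],[[0,0,-0.21],[0.22,-0.7,0],1],[[0,0,-0.24],[0.25,-0.8,0],1]]'

```text
time: 9.75
tool_pos: [0.5292, -0.0473, 0.2393]
tcp_rot: [3.117, 0.393, -0.0]
wrist_force: [0.4, 0.3, -3.5]
width: 0.173
```

Request:
move_arm --deltas '[[[0,0,-0.03],[0.03,-0.1,0],1],[[0,0,-0.06],[0.06,-0.2,0],1],[[0,0,-0.09],[0.1,-0.3,0],1],[[0,0,-0.12],[0.13,-0.4,0],1],[[0,0,-0.15],[0.16,-0.5,0],1],[[0,0,-0.18],[0.19,-0.6,0],1],[[0,0,-0.21],[0.23,-0.67,0],1],[[0,0,-0.229],[0.26,-0.72,0],1],[[0,0,-0.229],[0.26,-0.72,0],1]]'

```text
time: 10.88
tool_pos: [0.5552, -0.1189, 0.2392]
tcp_rot: [-3.137, 0.167, 0.0]
wrist_force: [0.1, 0.4, -2.8]
width: 0.17
```

Run:
```python
from h import *
s=status.read_state();R=Ro.from_rotvec(s['tcp_rot']).as_matrix()
print(s['time'],s['tool_pos'],s['q'],R)
grab('side','s3');grab('wrist','w3');p,w=cloud('w3')
a=cv2.imread('pics/w3.png');b=cv2.imread('pics/s3.png')
cv2.imwrite('pics/j3.png',np.hstack([cv2.resize(a,(400,300)),cv2.resize(b[90:300,180:460],(400,300))]))
```

```text
10.875 [ 0.55517667 -0.11886828  0.23922999] [-2.54835111e-01  5.68757324e-02  1.82760636e+00  6.88433936e-05
  1.25720112e+00  1.42208360e+00] [[ 9.94372050e-01 -1.05944425e-01 -7.11232824e-05]
 [-1.05944418e-01 -9.94372049e-01  8.61989252e-05]
 [-7.98552996e-05 -7.81786872e-05 -9.99999994e-01]]
```

View pics/j3.png

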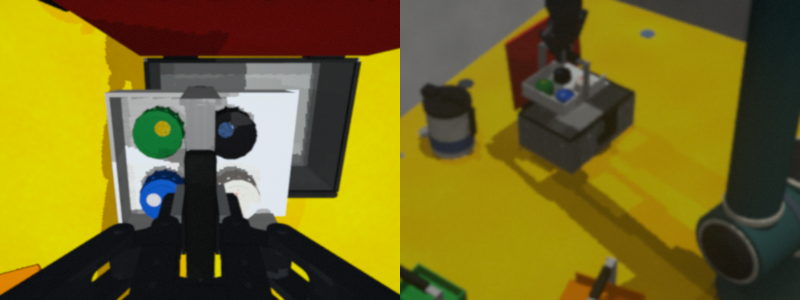

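The tray is level over the box with all four caps aboard, its lip facing the box's far end. Tilting slowly now.

Request:
move_arm --deltas '[[[0.02,-0.002,0],[0,0.005,-0.007],1],[[0.04,-0.004,0],[0,0.01,-0.015],1],[[0.06,-0.006,0],[0,0.016,-0.022],1],[[0.08,-0.008,0],[0.003,0.021,-0.03],1],[[0.1,-0.011,0],[0.003,0.026,-0.037],1],[[0.12,-0.013,0],[0.003,0.032,-0.044],1],[[0.14,-0.015,0],[0.004,0.037,-0.051],1],[[0.16,-0.017,0],[0.004,0.043,-0.058],1],[[0.18,-0.019,0],[0.005,0.048,-0.065],1],[[0.2,-0.021,0],[0.006,0.053,-0.073],1],[[0.22,-0.023,0],[0.006,0.058,-0.08],1],[[0.243,-0.026,0],[0.007,0.064,-0.088],1]]'

```text
time: 12.48
tool_pos: [0.5557, -0.1122, 0.2305]
tcp_rot: [-2.752, 0.145, -0.029]
wrist_force: [0.1, -0.3, -2.7]
width: 0.17
```

Request:
move_arm --deltas '[[[0.018,-0.002,0],[0,0.004,0],1],[[0.036,-0.004,0],[0,0.008,0],1],[[0.054,-0.006,0],[0,0.012,-0.007],1],[[0.072,-0.008,0],[0,0.016,-0.015],1],[[0.09,-0.01,0],[0,0.02,-0.022],1],[[0.108,-0.012,0],[0,0.024,-0.03],1],[[0.126,-0.014,0],[0.003,0.028,-0.035],1],[[0.144,-0.016,0],[0.003,0.032,-0.04],1],[[0.162,-0.018,0],[0.004,0.036,-0.045],1],[[0.18,-0.02,0],[0.004,0.04,-0.05],1],[[0.2,-0.022,0],[0.005,0.044,-0.055],1],[[0.22,-0.024,0],[0.005,0.05,-0.06],1],[[0.22,-0.024,0],[0.005,0.05,-0.06],1],[[0.22,-0.024,0],[0.005,0.05,-0.06],1]]'

```text
time: 14.22
tool_pos: [0.5562, -0.1073, 0.2245]
tcp_rot: [-2.407, 0.127, -0.051]
wrist_force: [-0.5, -0.5, -2.9]
width: 0.172
```

Run:
```python
from h import *
s=status.read_state();R=Ro.from_rotvec(s['tcp_rot']).as_matrix()
print(s['time'],s['tool_pos'],s['q'],R[:,2],s['wrist_force'])
grab('side','s4');grab('wrist','w4');grab('top','t4')
a=cv2.imread('pics/w4.png');b=cv2.imread('pics/s4.png')
cv2.imwrite('pics/j4.png',np.hstack([cv2.resize(a,(400,300)),cv2.resize(b[90:240,210:410],(400,300))]))
```

```text
14.225 [ 0.55620881 -0.10728965  0.22447666] [-0.60645855  0.25368483  1.8000837   0.62827672  1.50816928  0.89124414] [ 0.07176058  0.664132   -0.74416336] [-0.47106016 -0.52417596 -2.93417053]
```

View pics/j4.png

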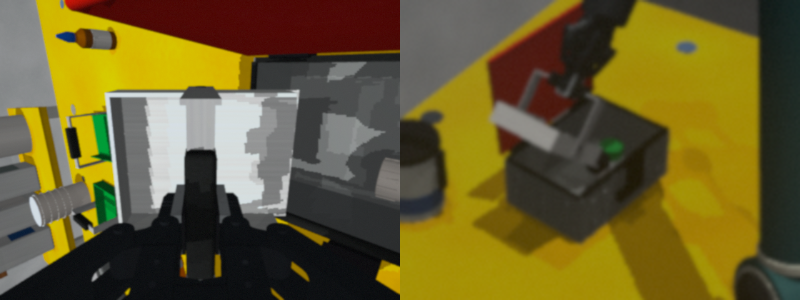

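Run:
```python
from h import *
for tag in('s4','t4','w4'):
    p,w=cloud(tag);h=cv2.cvtColor(p,cv2.COLOR_RGB2HSV)
    C=np.array([.557,-.1745]);x=np.array([.9945,-.1045]);y=np.array([.1045,.9945])
    X=(w[...,:2]-C)@x;Y=(w[...,:2]-C)@y
    ins=(abs(X)<.074)&(abs(Y)<.109)&(w[...,2]<.2)
    for n,lo,hi in(('green',50,80),('blue',100,125)):
        m=ins&(h[...,0]>lo)&(h[...,0]<hi)&(h[...,1]>120)&(h[...,2]>50)
        if m.sum()>5:print(tag,n,m.sum(),np.median(X[m]),np.median(Y[m]),np.median(w[m][:,2]))
    m=ins&(w[...,2]>.008)&(w[...,2]<.06);print(tag,'low pts',m.sum(), np.percentile(w[m][:,2],[5,50,95]) if m.sum() else '')
b=cv2.imread('pics/s4.png')[100:210,240:380]
a=cv2.imread('pics/w4.png')[60:320,130:560]
cv2.imwrite('pics/j5.png',np.vstack([cv2.resize(b,(430,330),interpolation=cv2.INTER_CUBIC),a]))
```

```text
s4 green 74 0.011197242479481803 -0.08681816937263317 0.025169027459416904
s4 low pts 324 [0.00989295 0.02621925 0.05565386]
t4 blue 125 -0.037883452931965385 -0.06618416826278811 0.026612704708914553
t4 low pts 356 [0.00839403 0.02608981 0.0451585 ]
w4 low pts 1739 [0.02768258 0.04081065 0.04417376]
```

View pics/j5.png

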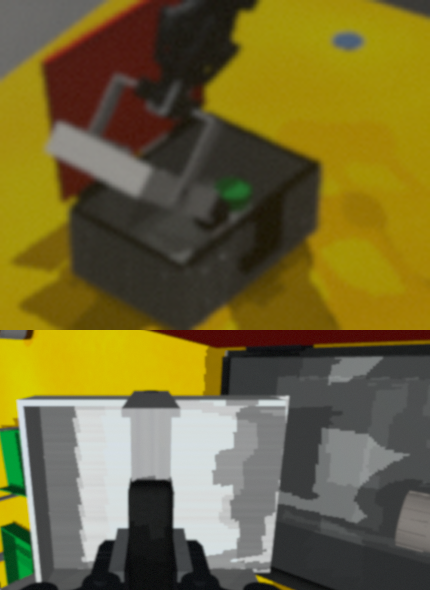

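Green is in the box at height 25 mm and blue at 27 mm, and white shows on the box side at (415,520). The tray looks empty. Levelling it and carrying it back.

Request:
move_arm --deltas '[[[-0.05,0.005,0],[0,-0.01,0.04],1],[[-0.1,0.01,0],[0,-0.02,0.09],1],[[-0.15,0.016,0],[0,-0.03,0.15],1],[[-0.2,0.021,0],[0,-0.04,0.2],1],[[-0.25,0.027,0],[0,-0.06,0.22],1],[[-0.3,0.032,0],[0,-0.07,0.24],1],[[-0.35,0.037,0],[0,-0.08,0.26],1],[[-0.4,0.043,0],[0,-0.09,0.28],1],[[-0.463,0.05,0],[-0.01,-0.114,0.28],1],[[-0.463,0.05,0],[-0.01,-0.114,0.28],1]]'

```text
time: 15.62
tool_pos: [0.5551, -0.1165, 0.2529]
tcp_rot: [-3.136, 0.161, -0.0]
wrist_force: [0.1, -0.3, -2.3]
width: 0.178
```

Request:
move_arm --deltas '[[[0,0,0.05],[-0.06,0.2,0],1],[[0,0,0.1],[-0.13,0.4,0],1],[[0,0,0.15],[-0.19,0.6,0],1],[[0,0,0.2],[-0.25,0.8,0],1],[[0,0,0.25],[-0.3,1,0],1]]'

```text
time: 16.25
tool_pos: [0.5245, -0.018, 0.2523]
tcp_rot: [-3.106, -0.452, 0.001]
wrist_force: [0.4, -0.1, -3.7]
width: 0.171
```

Run:
```python
from h import *
s=status.read_state();R=Ro.from_rotvec(s['tcp_rot']).as_matrix()
print(s['time'],s['tool_pos'],np.degrees(np.arctan2(R[1,1],R[0,1])),R[:,2])
grab('top','t5');grab('wrist','w5')
a=cv2.imread('pics/w5.png');b=cv2.imread('pics/t5.png')
cv2.imwrite('pics/j6.png',np.hstack([cv2.resize(a,(400,300)),cv2.resize(b[140:245,270:410],(400,300),interpolation=cv2.INTER_CUBIC)]))
```

```text
16.25 [ 0.52453039 -0.01798914  0.25233701] -73.43197290090987 [-0.00107927  0.0026421  -0.99999593]
```

View pics/j6.png

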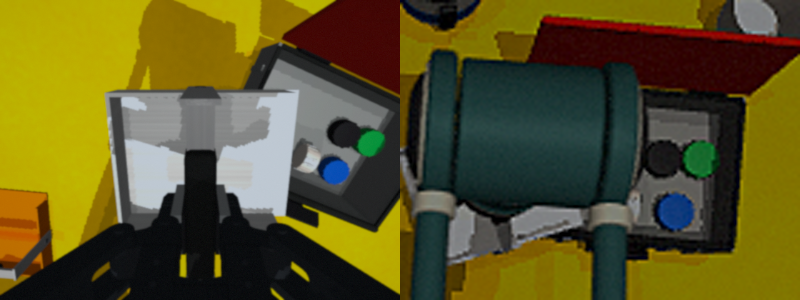

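All four caps are in the box: green (370,143), black (345,133), white (305,155), blue (335,170). The tray is empty. Now putting it back.

Request:
move_arm --deltas '[[[0,0,0.06],[-0.06,0.2,0],1],[[0,0,0.12],[-0.12,0.4,0],1],[[0,0,0.18],[-0.18,0.6,0],1],[[0,0,0.24],[-0.24,0.8,0],1],[[0,0,0.3],[-0.3,1,0],1]]'

```text
time: 16.98
tool_pos: [0.4951, 0.0813, 0.2524]
tcp_rot: [-2.917, -1.164, 0.0]
wrist_force: [-0.9, 0.3, -2.7]
width: 0.169
```

Request:
move_arm --deltas '[[[0,0,0.08],[-0.08,0.2,0],1],[[0,0,0.16],[-0.16,0.4,-0.1],1],[[0,0,0.24],[-0.24,0.6,-0.2],1],[[0,0,0.32],[-0.32,0.8,-0.4],1],[[0,0,0.4],[-0.4,1,-0.6],1],[[0,0,0.4],[-0.4,1.0,-0.8],1]]'

```text
time: 17.73
tool_pos: [0.4549, 0.182, 0.1719]
tcp_rot: [-2.414, -2.008, -0.0]
wrist_force: [0.8, -0.8, -2.8]
width: 0.175
```

Request:
move_arm --deltas '[[[0,0,0],[0,0.1,-0.2],1],[[0,0,0],[0,0.1,-0.4],1],[[0,0,0],[0,0.1,-0.6],1],[[0,0,0],[0,0.1,-0.75],1],[[0,0,0],[0,0.1,-0.84],1],[[0,0,0],[0,0.1,-0.88],1],[[0,0,0],[0,0.1,-0.88],1],[[0,0,0],[0,0.1,-0.88],1]]'

```text
time: 18.73
tool_pos: [0.4558, 0.1916, 0.0852]
tcp_rot: [2.416, 2.008, 0.002]
wrist_force: [-0.5, -0.2, -2.2]
width: 0.176
```

Request:
move_arm --deltas '[[[0,0,0],[0,0,-0.03],1],[[0,0,0],[0,0,-0.055],1],[[0,0,0],[0,0,-0.075],1],[[0,0,0],[0,0,-0.075],1]]'

```text
time: 19.23
tool_pos: [0.4552, 0.1914, 0.0778]
tcp_rot: [-2.416, -2.008, 0.001]
wrist_force: [-2.6, -1.3, 5.6]
width: 0.17
```

Request:
move_arm --deltas '[[[0,0,0],[0,0,0],0.5],[[0,0,0],[0,0,0],0],[[0,0,0],[0,0,0],-0.5],[[0,0,0],[0,0,0],-1],[[0,0,0],[0,0,0],-1],[[0,0,0],[0,0,0],-1],[[0,0,0],[0,0,0.1],-1],[[0,0,0],[0,0,0.3],-1],[[0,0,0],[0,0,0.6],-1],[[0,0,0],[0,0,1],-1],[[0,0,0],[0,0,1],-1]]'

```text
time: 20.6
tool_pos: [0.4582, 0.1925, 0.1818]
tcp_rot: [2.414, 2.006, 0.013]
wrist_force: [1.3, -1.4, 0.3]
width: 1.001
```

Run:
```python
from h import *
s=status.read_state();print(s['time'],s['tool_pos'],s['q'],s['wrist_force'])
grab('wrist','w6');p,w=cloud('w6')
g=w.reshape(-1,3);k=g[:,:2]-[.4542,.193];a=np.radians(-10.6);x=k@[np.cos(a),np.sin(a)];y=k@[-np.sin(a),np.cos(a)]
f=(x>-.06)&(x<.075)&(abs(y)<.05)&(g[:,2]<.012)
A=np.c_[x[f],y[f],np.ones(f.sum())];print('floor',f.sum(),np.linalg.lstsq(A,g[f][:,2],rcond=None)[0],np.median(g[f][:,2]))
b=(abs(x)<.012)&(abs(y)<.037)&(g[:,2]>.08)&(g[:,2]<.13);print('bar',b.sum(),np.median(g[b][:,2]))
# lid
B=w.reshape(-1,3)
p,w=cloud('t5');h=cv2.cvtColor(p,cv2.COLOR_RGB2HSV)
m=((h[...,0]<8)|(h[...,0]>172))&(h[...,1]>150);m[:130]=0;m[190:]=0;m[:,:300]=0;m[:,420:]=0
L=w[m];L=L[(L[:,2]>.09)&(L[:,2]<.3)];C=np.array([.557,-.1745]);X=(L[:,:2]-C)@[.9945,-.1045]
print(len(L));
for lo in np.arange(.09,.29,.02):
    q=(L[:,2]>lo)&(L[:,2]<=lo+.02)
    if q.sum():print(round(lo,2),q.sum(),X[q].min(),np.median(X[q]),X[q].max())
p,w=cloud('side0');h=cv2.cvtColor(p,cv2.COLOR_RGB2HSV)
m=((h[...,0]<8)|(h[...,0]>172))&(h[...,1]>150);m[:80]=0;m[190:]=0;m[:,:230]=0;m[:,330:]=0
L=w[m];L=L[(L[:,2]>.09)&(L[:,2]<.3)];X=(L[:,:2]-C)@[.9945,-.1045]
for lo in np.arange(.09,.29,.03):
    q=(L[:,2]>lo)&(L[:,2]<=lo+.03)
    if q.sum():print('side',round(lo,2),q.sum(),X[q].min(),np.median(X[q]),X[q].max())
```

```text
20.6 [0.4581921  0.19250619 0.18180201] [ 3.47660930e-01 -4.36968737e-02  2.03773029e+00 -5.35440923e-05
  1.13874103e+00  5.31546211e-01] [ 1.25861898 -1.36106074  0.30623574]
floor 13358 [-4.74701058e-04 -7.54204735e-05  2.66462749e-03] 0.002662163964485692
bar 2737 0.10537960415906934
1612
0.09 28 0.08121103202865979 0.08225664346530404 0.08354327537022117
0.11 81 0.081469954096172 0.08345980755562576 0.08589603002762054
0.13 94 0.08366381124863638 0.0855490863485378 0.08720698823358933
0.15 154 0.08566979024351155 0.08734925479200863 0.08937520859361431
0.17 188 0.08754685108843714 0.08942431832276751 0.09114735741421301
0.19 199 0.08933271333329137 0.0912292562936951 0.09351727002883158
0.21 210 0.09096299128357495 0.09310655997165461 0.09579485797996008
0.23 222 0.09310701746919556 0.09493502063430814 0.09694438053180471
0.25 279 0.09519631368178934 0.096850191349762 0.10457449867703804
0.27 157 0.096013393644285 0.09970650794263616 0.10295080479581535
side 0.09 166 0.0715897234727991 0.08118529522381898 0.08793487755079217
side 0.12 351 0.07663508129342753 0.08308757331080172 0.08978626413370049
side 0.15 382 0.07801538403179287 0.08602026483964334 0.09300940508974116
side 0.18 402 0.08063512539832218 0.08880853385009663 0.09564402678343494
side 0.21 404 0.0855318109975722 0.09178612586882483 0.09802407407245295
side 0.24 404 0.08853273330464721 0.09439321789954064 0.10050485519495696
side 0.27 5 0.08943178507134575 0.09103777024042345 0.09384652884642906
```

The tray stands flat: floor slope is about 0 and the bar top is at 105 mm. The lid is at about 1.67 rad. Moving above and behind the lid with the fingers shut.

Request:
move_arm --deltas '[[[0,0,0],[0,0,0.5],0],[[0,0,0],[0.2,-0.3,1],1],[[0,0,0],[0.2,-0.3,1],1]]' --grip_force 60

```text
time: 21.02
tool_pos: [0.4783, 0.1608, 0.2811]
tcp_rot: [2.415, 2.003, 0.011]
wrist_force: [0.9, 0.2, -0.3]
width: 0.376
```

Request:
move_arm --deltas '[[[0,0,0],[0.25,-0.35,0.3],1],[[0,0,0],[0.5,-0.7,0.6],1],[[0,0,0],[0.7,-1,0.7],1]]'

```text
time: 21.4
tool_pos: [0.5458, 0.0605, 0.347]
tcp_rot: [-2.416, -2.008, 0.0]
wrist_force: [-0.5, 0.4, -1.1]
width: 0.001
```

Request:
move_arm --deltas '[[[0,0,0.02],[0.25,-0.35,0],1],[[0,0,0.04],[0.5,-0.7,0],1],[[0,0,0.051],[0.75,-1,0],1]]'

```text
time: 21.78
tool_pos: [0.6198, -0.0396, 0.3441]
tcp_rot: [-2.331, -2.101, 0.004]
wrist_force: [1.1, 0.9, 0.4]
width: -0.001
```

Request:
move_arm --deltas '[[[0,0,0],[0.25,-0.35,0],1],[[0,0,0],[0.5,-0.7,0],1],[[0,0,0],[0.75,-1,0],1]]'

```text
time: 22.15
tool_pos: [0.695, -0.1394, 0.3437]
tcp_rot: [-2.331, -2.1, 0.004]
wrist_force: [0.1, -0.0, -0.1]
width: 0.003
```

Request:
move_arm --deltas '[[[0,0,0],[-0.03,-0.32,0],1],[[0,0,0],[-0.03,-0.32,0],1],[[0,0,0],[-0.03,-0.32,0],1]]'

```text
time: 22.52
tool_pos: [0.6916, -0.1699, 0.3449]
tcp_rot: [-2.332, -2.101, 0.002]
wrist_force: [0.3, 0.6, -0.1]
width: 0.001
```

Run:
```python
from h import *
s=status.read_state();print(s['time'],s['tool_pos'],s['q'],s['wrist_force'],s['width'])
C=np.array([.557,-.1745]);d=s['tool_pos'][:2]-C;print(d@[.9945,-.1045],d@[.1045,.9945])
```

```text
22.525 [ 0.69157066 -0.16985963  0.34489531] [-2.76157353e-01  2.94759366e-01  1.36043610e+00  6.93656751e-04
  1.48963633e+00 -1.72258889e-01] [ 0.27264665  0.59741575 -0.09449349] 0.0014998617326672187
0.13334560144238564 0.01867748314871795
```

Request:
move_arm --deltas '[[[0,0,0],[0.07,0,-0.25],1],[[0,0,0],[0.07,0,-0.6],1],[[0,0,0],[0.07,0,-1],1],[[0,0,0],[0.07,0,-1],1]]'

```text
time: 23.02
tool_pos: [0.6962, -0.1683, 0.2416]
tcp_rot: [-2.326, -2.099, 0.008]
wrist_force: [0.2, 0.9, -0.8]
width: 0.001
```

Request:
move_arm --deltas '[[[0,0,0],[-0.08,0.01,-0.08],1],[[0,0,0],[-0.16,0.02,-0.08],1],[[0,0,0],[-0.24,0.03,-0.08],1],[[0,0,0],[-0.32,0.03,-0.08],1],[[0,0,0],[-0.4,0.04,-0.08],1]]'

```text
time: 23.65
tool_pos: [0.6589, -0.1668, 0.2398]
tcp_rot: [2.333, 2.102, 0.001]
wrist_force: [0.9, -0.6, 1.3]
width: 0.0
```

Request:
move_arm --deltas '[[[0,0,0],[-0.1,0.01,0],1],[[0,0,0],[-0.2,0.02,-0.03],1],[[0,0,0],[-0.3,0.03,-0.06],1],[[0,0,0],[-0.4,0.04,-0.1],1]]'

```text
time: 24.15
tool_pos: [0.6183, -0.1625, 0.2286]
tcp_rot: [-2.333, -2.103, 0.0]
wrist_force: [0.9, 0.3, 0.7]
width: 0.001
```

Request:
move_arm --deltas '[[[0,0,0],[-0.1,0.01,-0.03],1],[[0,0,0],[-0.2,0.02,-0.07],1],[[0,0,0],[-0.3,0.03,-0.12],1],[[0,0,0],[-0.4,0.04,-0.18],1],[[0,0,0],[-0.5,0.05,-0.25],1]]'

```text
time: 24.78
tool_pos: [0.5684, -0.1575, 0.2035]
tcp_rot: [-2.334, -2.103, 0.0]
wrist_force: [-0.1, 0.1, -0.1]
width: 0.004
```

Run:
```python
from h import *
s=status.read_state();print(s['time'],s['tool_pos'],s['wrist_force'])
C=np.array([.557,-.1745]);d=s['tool_pos'][:2]-C;print(d@[.9945,-.1045],d@[.1045,.9945])
for n in('side','top'):
    grab(n,n+'7');p,w=cloud(n+'7');h=cv2.cvtColor(p,cv2.COLOR_RGB2HSV)
    m=((h[...,0]<8)|(h[...,0]>172))&(h[...,1]>150)
    L=w[m];X=(L[:,:2]-C)@[.9945,-.1045];Y=(L[:,:2]-C)@[.1045,.9945];k=(abs(X)<.2)&(abs(Y)<.12)&(L[:,2]>.05)
    X=X[k];z=L[k][:,2];print(n,len(X))
    for lo in np.arange(-.1,.12,.03):
        q=(X>lo)&(X<=lo+.03)
        if q.sum()>3:print('  X',round(lo,2),q.sum(),np.median(z[q]))
```

```text
24.775 [ 0.5684418  -0.15752882  0.20352156] [-0.14314331  0.10787166 -0.14142441]
0.009605385607948389 0.018073503712979024
side 58
  X -0.04 54 0.23063178818535246
  X -0.01 4 0.21015272767435023
top 1790
  X -0.04 603 0.2178554316494275
  X -0.01 555 0.19076298980430684
  X 0.02 296 0.15647912387696022
  X 0.05 295 0.12442776786950532
  X 0.08 37 0.10451795169205769
```

Request:
move_arm --deltas '[[[0,0,0],[-0.13,0.05,-0.045],1],[[0,0,0],[-0.26,0.1,-0.09],1],[[0,0,0],[-0.39,0.14,-0.135],1],[[0,0,0],[-0.49,0.19,-0.22],1],[[0,0,0],[-0.59,0.24,-0.3],1],[[0,0,0],[-0.68,0.27,-0.385],1],[[0,0,0],[-0.76,0.33,-0.51],1],[[0,0,0],[-0.8,0.37,-0.635],1],[[0,0,0],[-0.8,0.37,-0.72],1],[[0,0,0],[-0.8,0.37,-0.8],1],[[0,0,0],[-0.8,0.37,-0.8],1]]'

```text
time: 26.25
tool_pos: [0.4889, -0.1206, 0.1232]
tcp_rot: [-2.333, -2.102, 0.001]
wrist_force: [-0.7, -0.5, 0.6]
width: 0.001
```

```bash
cat > lid.py <<'E'
from h import *
def lid(tag):
    s=status.read_state();print(s['time'],s['tool_pos'],s['wrist_force'])
    C=np.array([.557,-.1745]);d=s['tool_pos'][:2]-C;print(d@[.9945,-.1045],d@[.1045,.9945])
    for n in('side','top'):
        grab(n,n+tag);p,w=cloud(n+tag);h=cv2.cvtColor(p,cv2.COLOR_RGB2HSV)
        m=((h[...,0]<8)|(h[...,0]>172))&(h[...,1]>150)
        L=w[m];X=(L[:,:2]-C)@[.9945,-.1045];Y=(L[:,:2]-C)@[.1045,.9945];k=(abs(X)<.2)&(abs(Y)<.12)&(L[:,2]>.05)
        X=X[k];z=L[k][:,2]
        if len(X)>20:print(n,len(X),'angle',np.arctan(-np.polyfit(X,z,1)[0]),'edge top z',np.median(z[X<X.min()+.02]),X.min())
E
python3 -c "
from lid import *
lid('8')"
```

```text
26.25 [ 0.48890263 -0.12058789  0.12316454] [-0.69231793 -0.46864846  0.58941594]
-0.07335665104948177 0.04649941354834385
side 1474 angle 0.17984454452390064 edge top z 0.21082164421581273 -0.13866878261727217
top 2272 angle 0.22993454599261284 edge top z 0.4696296133238588 -0.10908352214987449
```

Request:
move_arm --deltas '[[[0,0,0],[0,0,-0.03],1],[[0,0,0],[0,0,-0.06],1],[[0,0,0],[0,0,-0.09],1],[[0,0,0],[0,0,-0.12],1],[[0,0,0],[0,0,-0.12],1]]'

```text
time: 26.98
tool_pos: [0.489, -0.1207, 0.1125]
tcp_rot: [-2.333, -2.103, 0.001]
wrist_force: [-2.2, -0.4, 4.9]
width: -0.0
```

Request:
move_arm --deltas '[[[0,0,0],[0,0,-0.02],1],[[0,0,0],[0,0,-0.04],1],[[0,0,0],[0,0,-0.06],1],[[0,0,0],[0,0,-0.06],1]]'

```text
time: 27.48
tool_pos: [0.4889, -0.1206, 0.1058]
tcp_rot: [-2.333, -2.103, 0.001]
wrist_force: [-1.0, 0.3, -0.1]
width: 0.005
```

Request:
move_arm --deltas '[[[0,0,0],[0,0,-0.02],1],[[0,0,0],[0,0,-0.04],1],[[0,0,0],[0,0,-0.04],1]]'

```text
time: 27.85
tool_pos: [0.4892, -0.1206, 0.1017]
tcp_rot: [-2.334, -2.103, 0.0]
wrist_force: [0.3, 0.5, 1.2]
width: -0.002
```

Request:
move_arm --deltas '[[[0,0,0],[0,0,-0.02],1],[[0,0,0],[0,0,-0.03],1],[[0,0,0],[0,0,-0.03],1]]'

```text
time: 28.22
tool_pos: [0.4893, -0.1206, 0.1]
tcp_rot: [-2.334, -2.103, 0.0]
wrist_force: [-3.9, 2.7, 8.7]
width: -0.001
```

Request:
move_arm --deltas '[[[0,0,0],[0,0,-0.015],1],[[0,0,0],[0,0,-0.015],1],[[0,0,0],[0,0,-0.015],1]]'

```text
time: 28.6
tool_pos: [0.4893, -0.1206, 0.0988]
tcp_rot: [-2.334, -2.103, 0.0]
wrist_force: [-5.1, 0.9, 9.3]
width: -0.002
```

Request:
move_arm --deltas '[[[0,0,0],[0,0,-0.015],1],[[0,0,0],[0,0,-0.02],1],[[0,0,0],[0,0,-0.02],1]]'

```text
time: 28.98
tool_pos: [0.4893, -0.1206, 0.0972]
tcp_rot: [2.334, 2.103, -0.0]
wrist_force: [-4.7, 1.4, 11.7]
width: -0.002
```

Request:
move_arm --deltas '[[[0,0,0],[0,0,0.1],1],[[0,0,0],[0,0,0.3],1],[[0,0,0],[0,0,0.6],1],[[0,0,0],[0,0,1],1],[[0,0,0],[0,0,1],1]]'

```text
time: 29.6
tool_pos: [0.4919, -0.1214, 0.1994]
tcp_rot: [2.329, 2.099, 0.006]
wrist_force: [-0.1, 0.2, 0.1]
width: 0.001
```

Request:
move_arm --deltas '[[[0,0,0],[0,0.4,0.3],1],[[0,0,0],[0,0.8,0.6],1],[[0,0,0],[0,1,1],1]]'

```text
time: 29.98
tool_pos: [0.4877, -0.0189, 0.294]
tcp_rot: [-2.33, -2.102, 0.004]
wrist_force: [0.5, -1.4, 0.7]
width: 0.001
```

Request:
move_arm --deltas '[[[0,0,0],[-0.3,0.5,0],1],[[0,0,0],[-0.3,1,0],1],[[0,0,0],[-0.3,1,0],1]]'

```text
time: 30.35
tool_pos: [0.4582, 0.082, 0.2943]
tcp_rot: [-2.327, -2.108, 0.001]
wrist_force: [-0.1, 0.2, -0.3]
width: 0.005
```

Run:
```python
from h import *
C=np.array([.557,-.1745])
for n in('side','top'):
    grab(n,n+'9');p,w=cloud(n+'9');h=cv2.cvtColor(p,cv2.COLOR_RGB2HSV)
    X=(w[...,:2]-C)@[.9945,-.1045];Y=(w[...,:2]-C)@[.1045,.9945];z=w[...,2]
    m=((h[...,0]<8)|(h[...,0]>172))&(h[...,1]>150)&(abs(X)<.1)&(abs(Y)<.12)&(z>.05)&(z<.15)
    c=np.linalg.lstsq(np.c_[X[m],Y[m],np.ones(m.sum())],z[m],rcond=None)[0];print(n,m.sum(),'slopes',c,'X range',X[m].min(),X[m].max())
    if n=='top':
        c=(X<-.075)&(X>-.12)&(abs(Y)<.04)&(z>.08);print('clip z',z[c].max(),X[c].min())
        for k,(x0,x1,y0,y1) in dict(tin=(262,306,96,152),drop=(170,192,132,154),cup=(383,420,125,155)).items():
            Q=w[y0:y1,x0:x1].reshape(-1,3);Q=Q[Q[:,2]>.03];print(k,Q.min(0),Q.max(0),np.median(Q,0))
a=cv2.imread('pics/top9.png');b=cv2.imread('pics/side9.png')
cv2.imwrite('pics/j9.png',np.hstack([cv2.resize(a[70:280,140:420],(400,300),interpolation=cv2.INTER_CUBIC),cv2.resize(b[90:300,130:410],(400,300),interpolation=cv2.INTER_CUBIC)]))
```

```text
side 2070 slopes [-0.00523339 -0.0029175   0.10135407] X range -0.09898073431503253 0.0840865564108569
top 4574 slopes [-0.00977008 -0.0027438   0.1022451 ] X range -0.08926565896070797 0.08229929977343407
clip z 0.12272863187540524 -0.09660776772432288
tin [ 0.70747168 -0.03813388  0.03005998] [0.8375172  0.0690676  0.15693518] [0.76856456 0.01742899 0.13262455]
drop [0.72152004 0.31847566 0.0301433 ] [0.75948773 0.35536636 0.12097201] [0.73429648 0.33129474 0.0747137 ]
cup [ 0.68041228 -0.37188604  0.0300601 ] [ 0.76173735 -0.28352179  0.11089294] [ 0.73242657 -0.35031583  0.07857379]
```

View pics/j9.png

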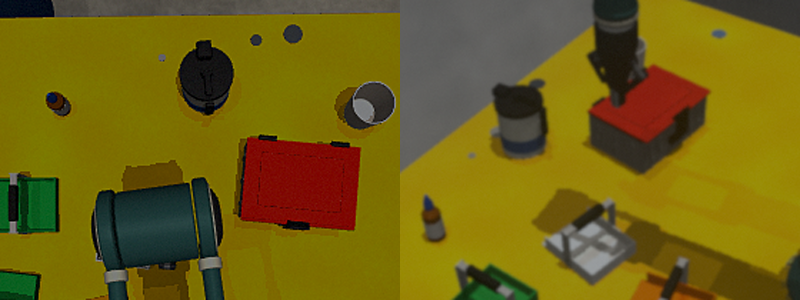

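The lid lies flat at about 0.01 rad under the clip's hook, with nothing touching it. The tray stands empty on the bench and the bystanders have not moved.

```bash
python3 -c "
from workcell import order,status
print(status.read_state()['time'],order.finish_job())"
```

```text
the job is handed in; nothing more can be done
30.45 None
```

The job is done and handed in at 30.5 s of the 72 s allowed. I gripped the aluminium tray by its black grip, tipped it over the box's left end and levelled it. I put it back close to its starting spot, pushed the lid over from behind and pressed it down beside the clip.

**What the last checks showed:**
- **Caps:** all four were seen in the box before the lid was shut, and the tray was empty.
- **Tray:** it stood flat after release, with its floor slope about zero and the grip's top at 105 mm.
- **Lid:** with the arm clear it measured 0.005 rad from the side camera and 0.010 rad from the top. Both are within the latched range of 0.00 to 0.02, not the 0.1 it rests at when ajar. The clip catching is inferred from that, and from the push force falling from about 5 N to 0 N on the way down. I did not see the hook itself close up.
- **Push force:** the highest wrist reading at the end of a pressing step was about 12 N.
- **Bystanders:** the tin and the dropper measured the same as at the start to within about 2 mm. The cup also looked unmoved, but its first measurement included part of the lid, so that comparison is looser, about 6 mm.

One reading failed: the lid angle I took just before pressing was spoiled by other red pixels, and I did not use it.

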